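# Nest the pastry cutter sets back in their tins

### The arm

A 6-joint arm with a two-finger parallel gripper is mounted at the origin on a cart in front of the work surface, level with it; the furniture and walls round the work are solid. World frame = base frame: x ahead of the robot, y to its left, z up, the work surface at z = 0. Lengths are in mm, angles in degrees, forces in N, time in s.
With the tool pointing down it reaches from about 300 to 850 mm from the base axis. Payload 4.2 kg.
Tool frame: the origin (TCP) lies midway between the tips of the shut fingers; the grasp point (between the pads) lies 19 mm behind it (env.grasp_offset is the distance from the TCP to the grasp point, in mm); z points along the fingers, y is the line along which they close (so a half turn about z gives the same grasp; the last joint's range is limited). The gripper opens to 91 mm and grips with 3 to 60 N. Pads are 32 mm wide; open, the fingers measure 118 mm over their backs; the gripper's body (76 mm by 178 mm) begins 60 mm behind the grasp point.
Start: joints at [-70.015, 18.312, 89.639, -0, 72.044, -1.146], TCP at [207.29, -536.353, 213.976] pointing down, gripper open.
Joint ranges: [-177.97, 177.97], [-48.28, 115.42], [12.27, 149.76], [-77.06, 257.06], [2.81, 150.46], [-146.56, 146.56]. Speed limits (degrees/s): [147.25, 147.25, 180, 180, 180, 180].

### API

Orientations are given as [roll, pitch, yaw] about the fixed x, y, z axes, in that order (R = Rz(yaw) Ry(pitch) Rx(roll)).
In Python, from workcell import env, optics gives the robot as it stands. The module is installed in compiled form; this text tells all that it offers.
- The arm moves only by the tool send_rows, never from a script. Its argument "targets" is a list that holds one entry, the list of rows, each a list of 7 numbers: the turn, a rotation vector about the world's x, y, z scaled (see below), then the shift along the world's x, y, z scaled (see below), then the closure, from -1 (fully open) to 1 (shut). In form: [[[rx, ry, rz, x, y, z, gripper], ...]]. A call has 1 to 12 rows; each row shifts and turns the commanded pose from where the row before left it; what a row does not reach is not made up. The controller multiplies each number of a shift by 0.2 m and each number of a turn by pi/2 rad. A row lasts 1/10 s, in which the tool goes at most 50 mm and 8.59 degrees, less where a joint would pass 70% of its speed; a pose out of reach is approached as far as the arm can. A call with a number of a shift or a turn outside -1 to 1 is refused whole. A call with a gripper value outside its range is refused whole. The fingers move at their own pace and stop on an object; "grip_force" is the grip in N (left out, the last holds). Time passes only in rows, so rows that do not move let the fingers close. It gives the time, the measured TCP pose, the force, the opening and the grip force at its end, in the units of the state.
- env.state(): the state, without advancing time (a new reading comes with each control period).
- optics.grab_frame(name): name is "scene" or "top"; returns (picture, depth): 400x640x3 uint8, red, green, blue; 400x640 float32, mm along the optical axis (not along the pixel's ray), 0 where there is no reading.
- optics.camera_info(name): a dict with "camera_matrix" (3x3 intrinsics, pixels), "R" (3x3) and "t" (3): a world point X has camera coordinates R X + t. Camera axes: x right, y down, z forward; pixel columns grow to the right and rows downward; lengths in mm; the calibration is good to about 2 mm. A picture is of the moment at which its call begins. camera_info takes no time and is no camera call.
- env.job_done(): hands the job in; it is judged then, once.
Trained networks look in the newest picture that a camera, given by its name, has taken for a name from the list of things; names that differ only in an ending like _2 or _b are one class to them, and where a whole thing is asked for, a point or a joint stands for the part that bears it (a point fixed in the world has none). Each returns a list of dicts, best first, with "conf" (0 to 1); they miss things now and then, are a little off and sometimes report something else, mostly with a low value. They report only what shows in the picture. A call takes as long as a camera call. They do not tell look-alikes from the thing itself.
- optics.silhouettes(camera, name): "mask" (400x640 bool, what is visible of it) and "at" ([column, row] in pixels, amid what is visible of it).
- optics.place_of(camera, name): "at" ([column, row] in pixels: a listed point, or the origin of a listed thing).
The state is a dict: "time_s": time; "qpos": joint angles; "qvel": joint speeds; "effort": joint torques, N m; "ee_pos": TCP position; "ee_rot": TCP orientation; "force": force on the tool from outside, world axes, zero at the start; "torque": the same for the moment, N m; "gripper_width": finger opening in mm; "gripper_force": force on a finger pad.
Only numpy, scipy, OpenCV 4.12 (cv2) and the standard library are available. Lean on these libraries where they do the work, as an engineer would, in place of code of your own. Each camera call takes 0.05 s, during which the arm holds its last target. There are 200 camera calls.

### The job

Put the white pastry cutters away in their tins: the three round ones nested one inside the other in the round tin, and the two square ones nested in the square tin, every cutter upright and flat on the floor of its tin. The tins stay flat on the worktop, and the two fluted steel cutters stay where they are.

Things in the scene. Friction and masses are not known exactly. Their poses are not given: they have to be found in the camera images.
- round_large: the largest round: smooth white plastic round pastry cutter, a plain open ring without a bottom: outside 68 mm in diameter, 46 mm high, wall 3.5 mm, about 50 g. It stands upright between the rolling pin and the bread cutter, or just behind the bread cutter's handle end, like all of this job. Origin: on its centre line at the lower edge; z up.
- round_medium: the middle round: smooth white plastic round pastry cutter, a plain open ring without a bottom: outside 50 mm in diameter, 46 mm high, wall 3.5 mm, about 50 g. It stands upright between the rolling pin and the bread cutter, or just behind the bread cutter's handle end, like all of this job. Origin: on its centre line at the lower edge; z up.
- round_small: the smallest round: smooth white plastic round pastry cutter, a plain open ring without a bottom: outside 31 mm in diameter, 46 mm high, wall 3.5 mm, about 50 g. It stands upright between the rolling pin and the bread cutter, or just behind the bread cutter's handle end, like all of this job. Origin: on its centre line at the lower edge; z up.
- square_large: the larger square: smooth white plastic square pastry cutter, a plain open square tube with small rounded corners without a bottom: outside 62 mm across the flats, 46 mm high, wall 3.5 mm, about 50 g. It stands upright between the rolling pin and the bread cutter, or just behind the bread cutter's handle end, like all of this job. Origin: on its centre line at the lower edge; z up; x and y square to its flat sides.
- square_small: the smaller square: smooth white plastic square pastry cutter, a plain open square tube with small rounded corners without a bottom: outside 42 mm across the flats, 46 mm high, wall 3.5 mm, about 50 g. It stands upright between the rolling pin and the bread cutter, or just behind the bread cutter's handle end, like all of this job. Origin: on its centre line at the lower edge; z up; x and y square to its flat sides.
- round_tin: shallow round dark steel tin, open on top: outside 87 mm in diameter (90 mm over the rolled rim), inside 83 mm, floor 2 mm thick, rim 12 to 13 mm above the work surface. Low enough (12 mm) that a cutter held by the upper half of its outside can be set down in it with the fingers above the rim. Loose, about 0.3 kg, flat on the work surface. Origin: centre of its underside; z up.
- square_tin: shallow square dark steel tin, open on top: outside 78 mm (81 mm over the rolled rim), inside 74 mm square, floor 2 mm thick, rim 12 to 13 mm above the work surface. Low enough (12 mm) that a cutter held by the upper half of its outside can be set down in it with the fingers above the rim. Loose, about 0.3 kg, flat on the work surface. Origin: centre of its underside; z up; x and y square to its sides.
- fluted_large: bystander: shiny steel cutter with a fluted (wavy) wall, 70 mm in diameter, 33 mm high, light; not part of the white sets, stays where it stands. Origin: centre of its underside.
- fluted_small: bystander: shiny steel cutter with a fluted (wavy) wall, 54 mm in diameter, 33 mm high, light; not part of the white sets, stays where it stands. Origin: centre of its underside.
Not all that is in view belongs to the job. What is shaped like the round_small but purple is not meant. Leave any blue look-alike of the square_large alone.

How it is judged (in metres and radians):
At the end, for the whole second after the job is handed in: The round white cutters stand nested in the round tin, the square ones in the square tin: each upright within 0.08 rad, its origin less than 7 mm above the tin's underside (floor at 2 mm) and within 25 mm of the tin's centre. Both tins flat on the worktop; all at rest (angle between each of round_tin, square_tin's own z axis and vertical below 0.06 rad and height (world z) of round_tin between -0.005 and 0.005 m and linear speed of each of round_tin, round_large, round_medium, round_small, square_tin, square_large, square_small below 0.02 m/s and horizontal distance between each of round_large, round_medium, round_small and round_tin below 0.025 m and z of round_large in the frame of round_tin between -0.004 and 0.007 m and angle between each of round_large, round_medium, round_small, square_large, square_small's own z axis and vertical below 0.08 rad and angular speed of each of round_large, round_medium, round_small, square_large, square_small below 0.2 rad/s and z of round_medium in the frame of round_tin between -0.004 and 0.007 m and z of round_small in the frame of round_tin between -0.004 and 0.007 m and height (world z) of square_tin between -0.005 and 0.005 m and horizontal distance between each of square_large, square_small and square_tin below 0.025 m and z of square_large in the frame of square_tin between -0.004 and 0.007 m and z of square_small in the frame of square_tin between -0.004 and 0.007 m); the robot touches nothing.
It fails at once if a fluted steel cutter is shifted by more than 30 mm (distance of any of fluted_large, fluted_small from where it was at the start of the episode above 0.03 m).
It also fails if it takes over 104 s, if anything falls off the work surface, if the arm or the gripper's body presses on something with over 40 N, if the wrist force passes 120 N, or if a joint passes its speed limit or range.

## Working session

There is one attempt and no reset: what is moved stays moved. The work goes in short steps, Python scripts to look and compute and a tool call to move; the robot and the scene stay as the last step left them, time stands still between calls to the robot, and variables do not carry over. Pictures are saved under pics/ and viewed, at most 14 in all, crops included, and the job is handed in when it is done.

Besides the shell and the picture viewer there is one more tool, called after "Request:" as a command line: name --argument value ..., lists and objects as JSON in quotes. send_rows: Moves the arm, as the interface text tells. Its arguments: {"type":"object","properties":{"targets":{"type":"array"},"grip_force":{"type":"number"}},"required":["targets"]}

```bash
mkdir -p pics; cat > h.py <<'E'
import numpy as np, cv2
from workcell import env, optics
def cam(n):
    i=optics.camera_info(n); return np.array(i["camera_matrix"]),np.array(i["R"]),np.array(i["t"])
def ray(n,px,z):
    K,R,t=cam(n); d=R.T@np.linalg.inv(K)@np.array([px[0],px[1],1.]); c=-R.T@t
    return c+d*(z-c[2])/d[2]
def cloud(n,D):
    K,R,t=cam(n); v,u=np.mgrid[:400,:640]; P=np.stack([(u-K[0,2])/K[0,0]*D,(v-K[1,2])/K[1,1]*D,D],-1)
    return (P-t)@R
def save(n,f):
    I,D=optics.grab_frame(n); cv2.imwrite(f"pics/{f}.png",I[:,:,::-1]); return I,D
E
python3 - <<'E'
from h import *
for n in("scene","top"):
    I,D=save(n,n+"0"); K,R,t=cam(n); print(n,-R.T@t,K[0,0],R[2])
    for o in "round_large round_medium round_small square_large square_small round_tin square_tin fluted_large fluted_small".split():
        for r in optics.place_of(n,o)[:3]: print(o,round(r["conf"],2),np.round(r["at"]),np.round(ray(n,r["at"],0))[:2])
E
```

```text
scene [ -22.83863015 1282.65491659  565.23399495] 424.7273540421484 [ 0.46414904 -0.76596696 -0.44481488]
round_large 0.8 [315. 185.] [642. 209.]
round_medium 0.74 [367. 215.] [408. 317.]
round_small 0.73 [294. 214.] [591. 407.]
round_small 0.64 [301. 196.] [638. 303.]
square_large 0.97 [340. 205.] [505. 298.]
square_large 0.7 [366. 217.] [405. 326.]
square_large 0.57 [279. 308.] [396. 756.]
square_small 0.87 [315. 216.] [532. 390.]
round_tin 0.61 [330. 171.] [658.  81.]
square_tin 0.91 [385. 198.] [406. 192.]
square_tin 0.6 [368. 217.] [401. 327.]
square_tin 0.26 [328. 170.] [669.  73.]
fluted_small 0.76 [290. 233.] [543. 500.]
top [ 352.78543697  357.61694517 1097.453596  ] 362.3407716373353 [ 0.1622738   0.01220313 -0.98667031]
round_large 0.65 [374. 166.] [634. 196.]
round_medium 0.68 [330. 244.] [395. 340.]
round_small 0.54 [316. 176.] [605. 376.]
round_small 0.4 [334. 170.] [624. 321.]
square_large 0.58 [191. 247.] [393. 759.]
square_large 0.48 [345. 204.] [518. 290.]
square_small 0.54 [308. 206.] [512. 405.]
round_tin 0.76 [409. 163.] [641.  88.]
round_tin 0.69 [446. 159.] [653. -27.]
square_tin 0.71 [376. 241.] [402. 199.]
square_tin 0.68 [344. 204.] [516. 294.]
square_tin 0.24 [335. 171.] [621. 318.]
fluted_large 0.7 [446. 157.] [660. -27.]
fluted_small 0.67 [276. 198.] [540. 500.]
```

```bash
python3 -c "
from h import *
print(env.state(), env.grasp_offset)"
```

```text
{'time_s': 1.0, 'qpos': array([-7.00155756e+01,  1.83107733e+01,  8.96406005e+01, -1.44551414e-03,
        7.20415424e+01, -1.14715374e+00]), 'qvel': array([ 0.08878767, -0.06802341,  0.04279671, -0.01542156,  0.01674422,
       -0.03608614]), 'effort': array([-1.49326781e-03, -4.12359416e+01, -2.32233828e+01,  7.28295743e-02,
        3.77094629e-02,  3.04401419e-05]), 'ee_pos': array([ 207.28074409, -536.35591371,  213.97636677]), 'ee_rot': array([1.79992945e+02, 1.51668746e-03, 2.11320236e+01]), 'force': array([-0.15077199, -0.35070081, -0.76682446]), 'torque': array([ 0.04609299, -0.00422421, -0.01913505]), 'gripper_force': 0.0, 'gripper_width': 91.02928702422314} 18.8
```

```bash
python3 - <<'E'
import cv2
t=cv2.imread('pics/top0.png')[110:310,160:480]; cv2.imwrite('pics/top0c.png',cv2.resize(t,(800,500),interpolation=cv2.INTER_CUBIC))
s=cv2.imread('pics/scene0.png')[130:330,220:480]; cv2.imwrite('pics/scene0c.png',cv2.resize(s,(780,600),interpolation=cv2.INTER_CUBIC))
E
```

```text
(no output)
```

View pics/top0c.png

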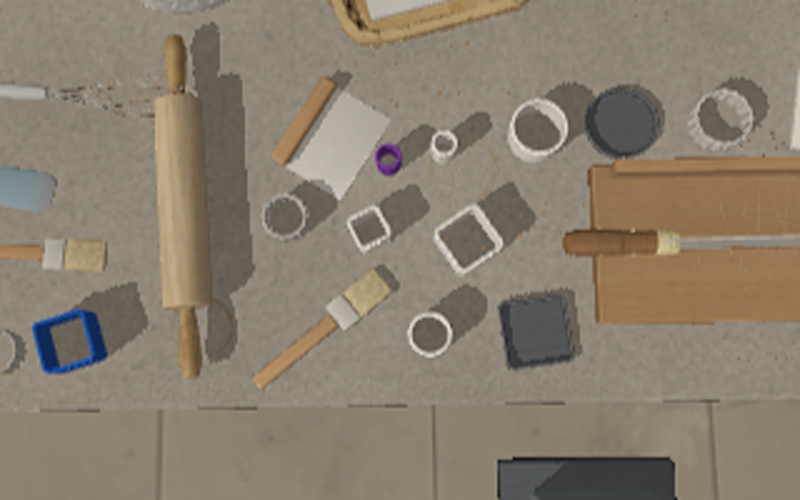

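View pics/scene0c.png

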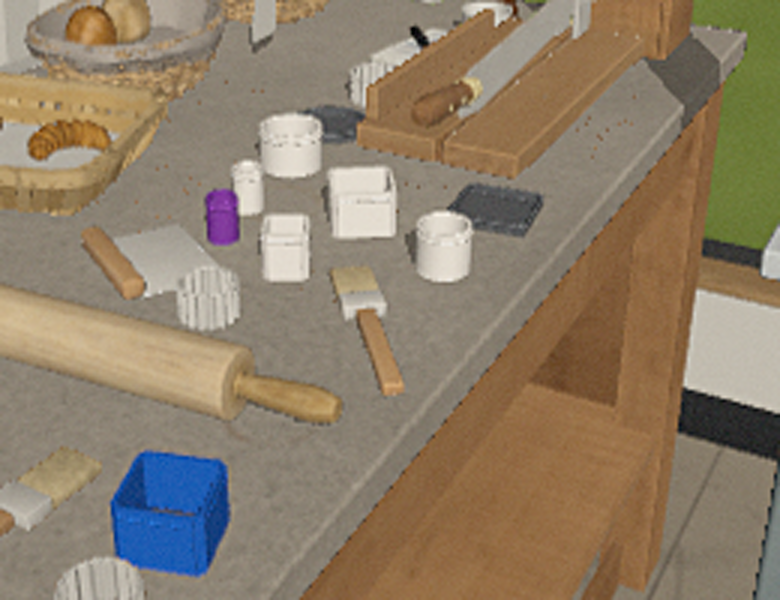

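White round cutters in the top image: large (374,162), medium (332,243), small (337,168). The other round_small candidate at (316,173) is purple, so it's not meant. White square cutters: large (347,205), small (308,201). The square_large candidate at (188,246) is blue, so it's not meant. Tins: round (409,158), square (375,242). The enlarged crops confirm all of this. Next I'll measure precisely.

```bash
cat >> h.py <<'E'
from scipy.optimize import least_squares
def zplane(n,uv,z): return np.array([ray(n,p,z)[:2] for p in uv])
def measure(I,D,n="top",seeds={},hz=46):
    """white cutters: seeds name->(u,v,half size px)"""
    P=cloud(n,D); hsv=cv2.cvtColor(I,cv2.COLOR_RGB2HSV); out={}
    for k,(u,v,h,typ,r) in seeds.items():
        m=np.zeros(D.shape,bool); m[v-h:v+h+1,u-h:u+h+1]=1
        m&=(hsv[...,2]>185)&(hsv[...,1]<45)&(abs(P[...,2]-hz)<7)&(D>0)
        vv,uu=np.nonzero(m); X=zplane(n,np.c_[uu,vv],hz)
        def f(p):
            d=X-p[:2]
            if typ=='c': return np.hypot(*d.T)-r
            c,s=np.cos(p[2]),np.sin(p[2]); q=abs(d@np.array([[c,-s],[s,c]])); return q.max(1)-r
        best=None
        for a in np.radians([0,20,40,60,80]):
            q=least_squares(f,[*((X.max(0)+X.min(0))/2),a],loss='soft_l1')
            if best is None or q.cost<best.cost: best=q
        res=best.fun; out[k]=(np.round(best.x[:2],1),round(np.degrees(best.x[2])%90,1),len(X),round(np.sqrt(np.mean(f(best.x)**2)),1))
        print(k,*out[k])
    return out
E
python3 - <<'E'
from h import *
I,D=optics.grab_frame("top"); P=cloud("top",D)
measure(I,D,seeds=dict(rl=(374,162,16,'c',32.2),rm=(332,243,13,'c',23.2),rs=(337,168,8,'c',13.7),sl=(347,205,17,'s',29.2),ss=(308,201,12,'s',19.2)))
for nm in("round_tin","square_tin"):
    for r in optics.silhouettes("top",nm)[:3]:
        m=r["mask"]; vv,uu=np.nonzero(m); zz=P[m][:,2]
        X=zplane("top",np.c_[uu,vv],12.5).astype(np.float32)
        print(nm,round(r["conf"],2),np.round(r["at"]),len(uu),np.median(zz),np.median(I[m],0),"enc",np.round(cv2.minEnclosingCircle(X)[:],1) if 0 else cv2.minEnclosingCircle(X),"rect",cv2.minAreaRect(X), "mean",X.mean(0))
def zmax(x0,x1,y0,y1):
    m=(P[...,0]>x0)&(P[...,0]<x1)&(P[...,1]>y0)&(P[...,1]<y1); return np.percentile(P[m][:,2],99).round()
print("near tin zmap (x rows 560..720)")
for x in range(700,440,-20): print(x,[int(zmax(x,x+20,y,y+20)) for y in range(200,-80,-20)])
print("back", [int(zmax(x,x+20,200,440)) for x in range(680,860,20)])
E
```

```text
rl [638.8 199.7] 0.0 81 1.3
rm [395.9 335. ] 80.0 60 1.1
rs [621.1 313.1] 80.0 33 1.2
sl [506.2 287.7] 33.0 93 1.3
ss [521.7 404.2] 28.4 47 1.0
round_tin 0.73 [409. 160.] 660 3.321619990014705 [82. 83. 83.] enc ((649.96923828125, 94.43695831298828), 45.821048736572266) rect ((650.024169921875, 93.32456970214844), (86.7514877319336, 85.79634094238281), 88.79985046386719) mean [650.03156  94.14887]
round_tin 0.66 [308. 200.] 162 33.06573582714719 [167.  159.  148.5] enc ((523.5005493164062, 403.75799560546875), 29.03915023803711) rect ((524.124755859375, 403.9966735839844), (52.227359771728516, 44.84920120239258), 25.747060775756836) mean [525.01575 405.06534]
square_tin 0.88 [373. 243.] 802 2.704097948640804 [84. 85. 86.] enc ((396.9311828613281, 209.0811767578125), 53.58429718017578) rect ((396.01678466796875, 208.04409790039062), (85.01422882080078, 85.99794006347656), 6.21200704574585) mean [395.93716 208.725  ]
near tin zmap (x rows 560..720)
700 [5, 5, 6, 6, 5, 5, 5, 5, 7, 7, 4, 4, 4, 5]
680 [4, 3, 4, 5, 15, 15, 15, 15, 5, 6, 6, 33, 35, 32]
660 [47, 48, 46, 5, 14, 7, 7, 12, 16, 6, 35, 36, 32, 36]
640 [5, 5, 48, 6, 15, 7, 7, 7, 15, 5, 35, 6, 4, 36]
620 [5, 4, 51, 6, 14, 7, 7, 10, 15, 5, 37, 34, 26, 34]
600 [49, 49, 48, 5, 11, 17, 18, 15, 4, 7, 4, 35, 35, 5]
580 [5, 5, 6, 4, 38, 76, 77, 77, 74, 76, 78, 77, 77, 76]
560 [6, 5, 5, 6, 39, 76, 74, 73, 75, 75, 75, 73, 75, 74]
540 [4, 4, 4, 6, 38, 39, 38, 39, 38, 40, 40, 38, 39, 39]
520 [6, 6, 4, 5, 38, 38, 39, 40, 39, 39, 39, 39, 38, 41]
500 [5, 80, 94, 94, 90, 88, 83, 82, 81, 39, 38, 38, 39, 39]
480 [6, 89, 94, 95, 92, 89, 87, 85, 91, 91, 94, 93, 96, 95]
460 [4, 4, 83, 82, 78, 56, 39, 68, 40, 39, 40, 39, 39, 40]
back [7, 6, 6, 414, 415, 414, 59, 475, 474]
```

Request:
send_rows --targets '[[[0, 0, 0, 0.066, 0.196, 0, -0.3], [0, 0, 0.08, 0.066, 0.196, 0, -0.3], [0, 0, 0, 0.066, 0.196, 0, -0.3], [0, 0, 0, 0.066, 0.196, 0, -0.3], [0, 0, 0, 0.066, 0.196, 0, -0.3], [0, 0, 0, 0.066, 0.196, 0, -0.3], [0, 0, 0, 0.066, 0.196, 0, -0.3], [0, 0, 0, 0.066, 0.196, 0, -0.3], [0, 0, 0, 0.066, 0.196, 0, -0.3], [0, 0, 0, 0.066, 0.196, 0, -0.3], [0, 0, 0, 0.066, 0.196, 0, -0.3], [0, 0, 0, 0.066, 0.196, 0, -0.3]]]'

```text
time_s: 2.35
ee_pos: [366.0, -64.3, 214.3]
ee_rot: [179.9, -0.1, 28.3]
force: [0.7, -0.5, -0.7]
gripper_width: 59.2
gripper_force: 0.0
```

Request:
send_rows --targets '[[[0, 0, 0, 0.066, 0.196, 0, -0.3], [0, 0, 0, 0.066, 0.196, 0, -0.3], [0, 0, 0, 0.066, 0.196, 0, -0.3], [0, 0, 0, 0.066, 0.196, 0, -0.3], [0, 0, 0, 0.066, 0.196, 0, -0.3], [0, 0, 0, 0.066, 0.196, 0, -0.3], [0, 0, 0, 0.066, 0.196, 0, -0.3], [0, 0, 0, 0.066, 0.196, 0, -0.3], [0, 0, 0, 0.066, 0.196, 0, -0.3], [0, 0, 0, 0.066, 0.196, 0, -0.3], [0, 0, 0, 0.066, 0.196, 0, -0.3], [0, 0, 0, 0.066, 0.196, 0, -0.3]]]'

```text
time_s: 3.55
ee_pos: [524.4, 406.1, 213.9]
ee_rot: [180.0, -0.0, 28.3]
force: [-0.5, 0.1, 0.7]
gripper_width: 59.0
gripper_force: 0.0
```

Request:
send_rows --targets '[[[0, 0, 0, -0.0135, -0.0095, -0.2, -0.3], [0, 0, 0, 0, 0, -0.2, -0.3], [0, 0, 0, 0, 0, -0.2, -0.3], [0, 0, 0, 0, 0, -0.2, -0.3], [0, 0, 0, 0, 0, -0.1, -0.3], [0, 0, 0, 0, 0, -0.06, -0.3], [0, 0, 0, 0, 0, 0, 0.3], [0, 0, 0, 0, 0, 0, 0.3], [0, 0, 0, 0, 0, 0, 0.3], [0, 0, 0, 0, 0, 0, 0.3]]]' --grip_force 15

```text
time_s: 4.55
ee_pos: [522.2, 403.2, 23.6]
ee_rot: [-180.0, -0.2, 28.3]
force: [-0.2, 0.2, 1.8]
gripper_width: 42.2
gripper_force: 15.0
```

Request:
send_rows --targets '[[[0, 0, 0, 0, 0, 0.1, 0.3], [0, 0, 0, 0, 0, 0.2, 0.3], [0, 0, 0, 0, 0, 0.2, 0.3], [0, 0, 0, 0, 0, 0.1, 0.3], [0, 0, -0.0393, -0.105, -0.1625, 0, 0.3], [0, 0, -0.0393, -0.105, -0.1625, 0, 0.3], [0, 0, -0.0393, -0.105, -0.1625, 0, 0.3], [0, 0, -0.0393, -0.105, -0.1625, 0, 0.3], [0, 0, -0.0393, -0.105, -0.1625, 0, 0.3], [0, 0, -0.0393, -0.105, -0.1625, 0, 0.3], [0, 0, 0, 0, 0, 0, 0.3], [0, 0, 0, 0, 0, 0, 0.3]]]'

```text
time_s: 5.75
ee_pos: [395.8, 207.5, 143.1]
ee_rot: [-179.9, -0.2, 7.1]
force: [1.5, 0.0, -1.1]
gripper_width: 42.1
gripper_force: 15.0
```

Request:
send_rows --targets '[[[0, 0, 0, 0, 0.005, -0.2, 0.3], [0, 0, 0, 0, 0, -0.2, 0.3], [0, 0, 0, 0, 0, -0.1, 0.3], [0, 0, 0, 0, 0, -0.05, 0.3], [0, 0, 0, 0, 0, -0.02, 0.3], [0, 0, 0, 0, 0, -0.015, 0.3], [0, 0, 0, 0, 0, 0, 0.3], [0, 0, 0, 0, 0, 0, 0.3]]]'

```text
time_s: 6.55
ee_pos: [396.2, 209.0, 25.8]
ee_rot: [-180.0, -0.1, 7.1]
force: [-0.3, 0.6, -0.4]
gripper_width: 42.3
gripper_force: 15.0
```

Request:
send_rows --targets '[[[0, 0, 0, 0, 0, 0, -0.3], [0, 0, 0, 0, 0, 0, -0.3], [0, 0, 0, 0, 0, 0.15, -0.3], [0, 0, 0, 0, 0, 0.2, -0.3], [0, 0, 0, 0, 0, 0.2, -0.1], [0, 0, -0.083, 0.1875, 0.087, 0.05, -0.1], [0, 0, -0.083, 0.1875, 0.087, 0, -0.1], [0, 0, -0.083, 0.1875, 0.087, 0, -0.1], [0, 0, -0.083, 0.1875, 0.087, 0, -0.1], [0, 0, -0.083, 0.1875, 0.087, 0, -0.1], [0, 0, -0.083, 0.1875, 0.087, 0, -0.1], [0, 0, 0, 0, 0, 0, -0.1]]]'

```text
time_s: 7.75
ee_pos: [634.3, 287.5, 141.6]
ee_rot: [-178.5, 1.8, -35.0]
force: [0.6, -0.5, -0.9]
gripper_width: 50.3
gripper_force: 0.0
```

Request:
send_rows --targets '[[[0, 0, 0.08, 0, 0, 0, 0.05], [0, 0, 0.08, 0, 0, 0, 0.05], [0, 0, 0, 0, 0, 0, 0.05], [0, 0, 0, 0, 0, 0, 0.05]]]'

```text
time_s: 8.15
ee_pos: [628.8, 288.9, 143.3]
ee_rot: [-178.6, 1.9, -20.5]
force: [0.9, 0.3, -1.1]
gripper_width: 43.5
gripper_force: 0.0
```

```bash
cat >> h.py <<'E'
from scipy.spatial.transform import Rotation as Ro
def go(x,y,z,yaw):
    s=env.state(); R=Ro.from_euler('xyz',s['ee_rot'],degrees=True); T=Ro.from_euler('xyz',[180,0,yaw],degrees=True)
    print("turn",np.round((T*R.inv()).as_rotvec()/(np.pi/2),4),"shift",np.round((np.array([x,y,z])-s['ee_pos'])/200,4),'pos',s['ee_pos'].round(1),s['ee_rot'].round(1),'q',s['qpos'].round(1))
E
python3 -c "
from h import *
go(621,313,143,-20)"
```

```text
turn [-0.0218 -0.015   0.0062] shift [-0.039   0.1206 -0.0015] pos [628.8 288.9 143.3] [-178.6    1.9  -20.5] q [ 22.6  31.7  78.2   2.5  70.6 132.3]
```

Correct the pose, then descend and grasp the small round.

Request:
send_rows --targets '[[[-0.022, -0.015, 0.006, -0.039, 0.1206, 0, 0.05], [0, 0, 0, 0, 0, 0, 0.05], [0, 0, 0, 0, 0, 0, 0.05]]]'

```text
time_s: 8.45
ee_pos: [620.8, 313.6, 143.4]
ee_rot: [180.0, -0.0, -19.9]
force: [0.7, 0.1, 0.9]
gripper_width: 43.2
gripper_force: 0.0
```

```bash
python3 - <<'E'
from h import *
go(621,313,22,-20)
I,D=save("scene","scene1"); s=cv2.imread('pics/scene1.png')[130:330,220:480]; cv2.imwrite('pics/scene1c.png',cv2.resize(s,(780,600),interpolation=cv2.INTER_CUBIC))
E
```

```text
turn [ 0.0002  0.0001 -0.0015] shift [ 0.0011 -0.0032 -0.6069] pos [620.8 313.6 143.4] [180.   -0.  -19.9] q [ 25.9  31.7  78.   -0.   70.3 135.7]
```

View pics/scene1c.png

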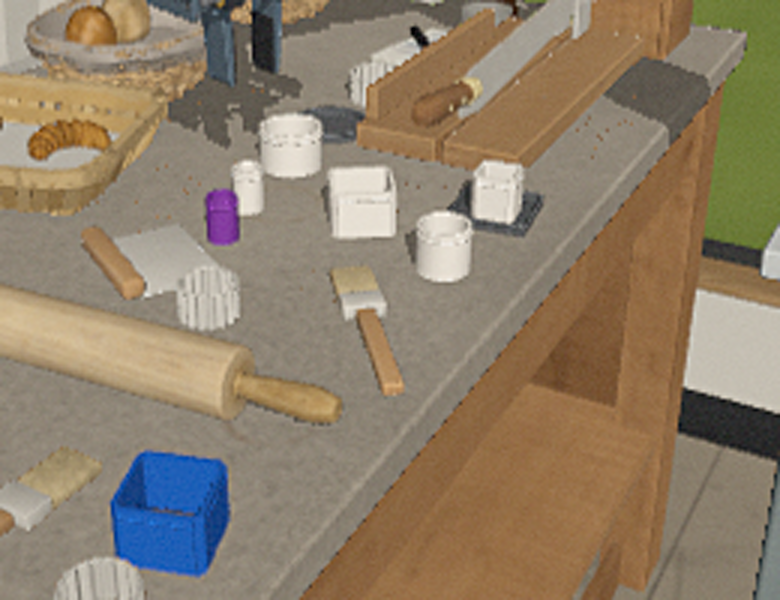

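The small square stands in the square tin at about (497,193) in the crop. The fingers hover over the white small round at (247,187).

Request:
send_rows --targets '[[[0, 0, 0, 0, -0.003, -0.2, 0.05], [0, 0, 0, 0, 0, -0.2, 0.05], [0, 0, 0, 0, 0, -0.12, 0.05], [0, 0, 0, 0, 0, -0.08, 0.05], [0, 0, 0, 0, 0, 0, 0.6], [0, 0, 0, 0, 0, 0, 0.6], [0, 0, 0, 0, 0, 0, 0.6], [0, 0, 0, 0, 0, 0, 0.6]]]' --grip_force 15

```text
time_s: 9.3
ee_pos: [622.2, 312.7, 24.7]
ee_rot: [-179.9, -0.1, -19.9]
force: [-0.8, 0.1, -0.6]
gripper_width: 29.8
gripper_force: 15.0
```

Request:
send_rows --targets '[[[0, 0, 0, 0, 0, 0.1, 0.6], [0, 0, 0, 0, 0, 0.2, 0.6], [0, 0, 0, 0, 0, 0.2, 0.6], [0, 0, 0, 0, 0, 0.1, 0.6], [0, 0, 0.037, 0.023, -0.1825, 0, 0.6], [0, 0, 0.037, 0.023, -0.1825, 0, 0.6], [0, 0, 0.037, 0.023, -0.1825, 0, 0.6], [0, 0, 0.037, 0.023, -0.1825, 0, 0.6], [0, 0, 0.037, 0.023, -0.1825, 0, 0.6], [0, 0, 0.037, 0.023, -0.1825, 0, 0.6], [0, 0, 0, 0, 0, 0, 0.6], [0, 0, 0, 0, 0, 0, 0.6]]]'

```text
time_s: 10.5
ee_pos: [649.3, 93.0, 144.1]
ee_rot: [-180.0, -0.1, -0.0]
force: [-0.2, 0.6, 0.5]
gripper_width: 29.8
gripper_force: 15.0
```

```bash
python3 - <<'E'
from h import *
go(650,94,26,0)
I,D=save("scene","scene2"); s=cv2.imread('pics/scene2.png')[100:230,260:420]; s=cv2.resize(s,(640,520),interpolation=cv2.INTER_CUBIC); cv2.imwrite('pics/scene2c.png',s)
E
```

```text
turn [-0.0005  0.0009  0.0004] shift [ 0.0037  0.0051 -0.5904] pos [649.3  93.  144.1] [-1.8e+02 -1.0e-01 -0.0e+00] q [ 7.1 28.2 84.2  0.  67.5 97.1]
```

View pics/scene2c.png

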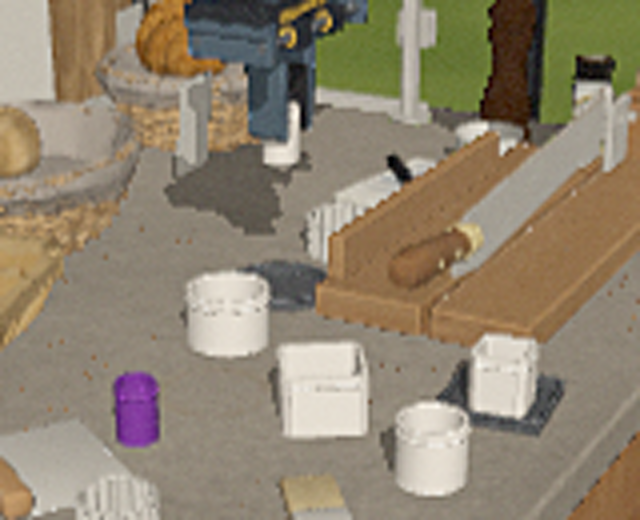

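```bash
python3 - <<'E'
from h import *
for n in("scene","top"):
    I,D=optics.grab_frame(n); P=cloud(n,D); h=cv2.cvtColor(I,cv2.COLOR_RGB2HSV)
    m=(h[...,2]>150)&(h[...,1]<50)&(abs(P[...,0]-650)<50)&(abs(P[...,1]-93)<50)&(P[...,2]>100)&(P[...,2]<180)&(D>0)
    v,u=np.nonzero(m); print(n,len(u)); 
    if len(u):
        print(u.min(),u.max(),v.min(),v.max(),np.percentile(P[m],[5,50,95],axis=0).round(1))
        for y in range(v.min(),v.max()+1,2): print(y,u[v==y])
E
```

```text
scene 78
326 334 126 141 [[634.6  87.7 121.1]
 [640.4 102.3 134.5]
 [655.8 110.7 163.4]]
126 [332 333]
128 [332 333 334]
130 [332 333 334]
132 [332 333 334]
134 [332 333 334]
136 [326 327 328 329 330 331 332 333 334]
138 [326 327 328 329 330 331 332 333 334]
140 [326 327 328 329 330 331 332 333]
top 24
414 426 144 154 [[632.9  81.  123.9]
 [635.   95.2 140.2]
 [651.7 104.  165.8]]
144 [424 425 426]
146 []
148 []
150 []
152 [414 415 416 417 418 419 420]
154 [415 416 417 418]
```

```bash
python3 - <<'E'
from h import *
K,R,t=cam("scene"); c=-R.T@t
for u in(329.5,330,330.5):
    d=R.T@np.linalg.inv(K)@np.array([u,138,1.]); k=(93-c[1])/d[1]; print(c+k*d)
for u,v in((417,152),(417,155)): print(ray("top",(u,v),165))
E
```

```text
[652.94560774  93.         124.95878755]
[651.02413884  93.         125.24106137]
[649.10541994  93.         125.52293121]
[628.06011921 105.53281267 165.        ]
[619.83550815 106.02723887 165.        ]
```

The ring is seated well: the near finger covers its left part, and it is centred at x≈651. Lower it.

Request:
send_rows --targets '[[[0, 0, 0, 0.0037, 0.005, -0.2, 0.6], [0, 0, 0, 0, 0, -0.2, 0.6], [0, 0, 0, 0, 0, -0.1, 0.6], [0, 0, 0, 0, 0, -0.05, 0.6], [0, 0, 0, 0, 0, -0.02, 0.6], [0, 0, 0, 0, 0, -0.02, 0.6], [0, 0, 0, 0, 0, 0, 0.6], [0, 0, 0, 0, 0, 0, 0.6]]]'

```text
time_s: 11.45
ee_pos: [650.5, 94.7, 26.4]
ee_rot: [-180.0, -0.1, 0.1]
force: [0.5, -0.0, -0.3]
gripper_width: 29.6
gripper_force: 15.0
```

Request:
send_rows --targets '[[[0, 0, 0, 0, 0, 0, 0.1], [0, 0, 0, 0, 0, 0, 0.1], [0, 0, 0, 0, 0, 0.15, 0.1], [0, 0, 0, 0, 0, 0.2, 0.0], [0, 0, 0, 0, 0, 0.2, -0.5], [0, 0, 0, 0, 0, 0.05, -0.5]]]'

```text
time_s: 12.05
ee_pos: [652.6, 94.8, 151.1]
ee_rot: [-179.9, -0.6, 0.1]
force: [0.9, 0.1, 0.1]
gripper_width: 58.9
gripper_force: 0.0
```

Request:
send_rows --targets '[[[0, 0, 0.012, -0.141, 0.1335, 0, -0.5], [0, 0, 0.012, -0.141, 0.1335, 0, -0.5], [0, 0, 0.012, -0.141, 0.1335, 0, -0.5], [0, 0, 0.012, -0.141, 0.1335, 0, -0.5], [0, 0, 0.012, -0.141, 0.1335, 0, -0.5], [0, 0, 0.012, -0.141, 0.1335, 0, -0.5], [0, 0, 0.012, -0.141, 0.1335, 0, -0.5], [0, 0, 0.012, -0.141, 0.1335, 0, -0.5], [0, 0, 0.012, -0.141, 0.1335, 0, -0.5], [0, 0, 0, 0, 0, 0, -0.5], [0, 0, 0, 0, 0, 0, -0.5]]]'

```text
time_s: 13.15
ee_pos: [395.5, 335.0, 145.1]
ee_rot: [180.0, -0.0, 9.9]
force: [1.1, -0.1, 0.7]
gripper_width: 68.3
gripper_force: 0.0
```

```bash
python3 - <<'E'
from h import *
go(396,335,23,10)
I,D=save("top","top2"); t=cv2.imread('pics/top2.png')[110:310,260:480]; cv2.imwrite('pics/top2c.png',cv2.resize(t,(660,600),interpolation=cv2.INTER_CUBIC))
E
```

```text
turn [0.0003 0.0002 0.0008] shift [ 0.0026  0.     -0.6104] pos [395.5 335.  145.1] [180.   -0.    9.9] q [ 39.   16.5 103.   -0.   60.5 119.1]
```

View pics/top2c.png

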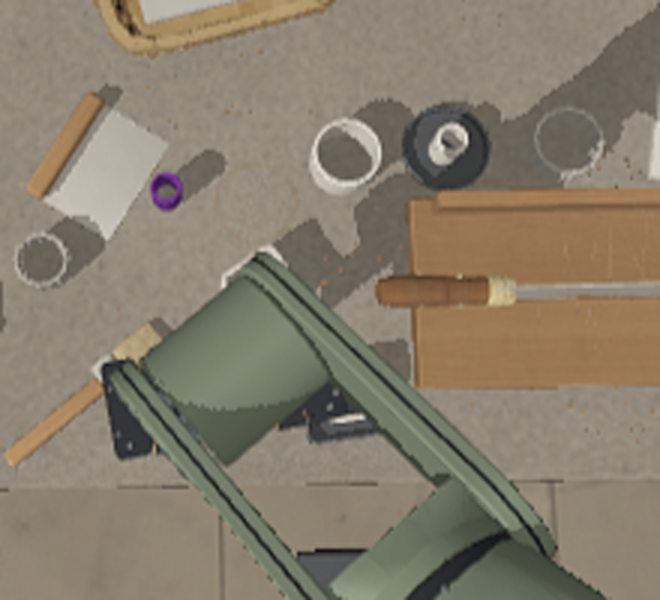

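The small round stands upright in the round tin, its rim around crop (452,138). I'll measure it while grasping the medium.

Request:
send_rows --targets '[[[0, 0, 0, 0.0026, 0, -0.2, -0.5], [0, 0, 0, 0, 0, -0.2, -0.5], [0, 0, 0, 0, 0, -0.12, -0.5], [0, 0, 0, 0, 0, -0.095, -0.5], [0, 0, 0, 0, 0, 0, 0.2], [0, 0, 0, 0, 0, 0, 0.2], [0, 0, 0, 0, 0, 0, 0.2], [0, 0, 0, 0, 0, 0, 0.2]]]'

```text
time_s: 14.0
ee_pos: [397.4, 335.2, 23.4]
ee_rot: [-179.9, -0.1, 9.8]
force: [0.6, -0.2, -0.4]
gripper_width: 50.1
gripper_force: 15.0
```

```bash
python3 - <<'E'
from h import *
I,D=optics.grab_frame("top")
measure(I,D,hz=48,seeds=dict(rs=(411,156,8,'c',13.7)))
measure(I,D,seeds=dict(rl=(374,162,16,'c',32.2)))
for r in optics.silhouettes("top","round_tin")[:1]:
    vv,uu=np.nonzero(r["mask"]); print(r["conf"],r["at"],cv2.minEnclosingCircle(zplane("top",np.c_[uu,vv],12.5).astype(np.float32)))
print(I[146:168,400:422].min(2))
E
```

```text
rs [649.4  95.6] 80.0 42 1.6
rl [638.9 199.5] 80.0 83 1.3
0.92 [415.1, 165.3] ((650.8358154296875, 91.85848999023438), 44.53954315185547)
[[120 122  83  81  81  89  74  78  76  83  81  90  90  79  84  86  83  90
   87  87  87  89]
 [ 87  97  80  72  63  75  74  81  79  81  70  82  82  84  84  71  71  85
   90  90  88  89]
 [ 72  74  75  82  87  87  87  88  87  85  86  94  87  72  41  44  59  69
   86  89  88  90]
 [ 66  89  87  86  84  84  85  85  85  82  83  84  84  73  56  47  46  56
   67  85  91  92]
 [ 86  85  84  85  84  83  83  83  80  81 106  90  70  54  59  61  52  42
   48  73  87  90]
 [ 86  84  84  85  85  84  82  86 131 152 161 157 156  85  52  58  59  53
   41  57  71  88]
 [ 86  85  85  84  84  83 110 151 173 189 183 194 207 167 117  50  57  59
   51  41  58  84]
 [ 86  85  85  83  82  92 171 190 145 131 147 163 181 203 185  83  55  60
   60  43  44  75]
 [ 85  85  84  82  83 131 204 147 108 110 109 138 184 184 194 167  50  58
   60  56  41  56]
 [ 84  84  84  83  97 171 203 117 112 112 111 112 169 182 175 213  47  58
   60  60  42  55]
 [ 86  86  84  88 135 182 208  8
[... 384 characters left out ...]
0 162 188 186 132  61  83  86
   87  77  57  47]
 [ 85  83  95 173 182 181 179 182 185 175 180 179 173  81  79  83  86  78
   78  57  58  42]
 [ 86  84  83 128 187 181 179 176 171 162 163 132  81  81  83  85  75  56
   58  59  60  44]
 [ 85  83  80  89 168 175 178 173 166 156 132  85  80  85  78  79  58  59
   58  60  61  47]
 [ 78  84  84  79  89 143 159 153 145 129  96  81  83  76  56  59  60  60
   60  60  58  52]
 [ 58  77  85  83  80  78  85  94  85  79  83  85  78  58  58  60  60  59
   59  60  47  62]
 [ 58  58  77  85  84  83  82  83  84  85  87  78  58  59  60  59  60  58
   59  57  51  75]
 [ 59  59  58  79  87  86  85  86  85  78  78  58  59  60  60  59  60  59
   57  51  67  87]]
```

Request:
send_rows --targets '[[[0, 0, 0, 0, 0, 0.1, 0.2], [0, 0, 0, 0, 0, 0.2, 0.2], [0, 0, 0, 0, 0, 0.2, 0.2], [0, 0, 0, 0, 0, 0.1, 0.2]]]'

```text
time_s: 14.5
ee_pos: [397.7, 336.0, 146.2]
ee_rot: [-179.8, -0.3, 9.8]
force: [-0.1, 0.3, 0.0]
gripper_width: 50.5
gripper_force: 15.0
```

Request:
send_rows --targets '[[[0, 0, -0.012, 0.141, -0.1335, 0, 0.2], [0, 0, -0.012, 0.141, -0.1335, 0, 0.2], [0, 0, -0.012, 0.141, -0.1335, 0, 0.2], [0, 0, -0.012, 0.141, -0.1335, 0, 0.2], [0, 0, -0.012, 0.141, -0.1335, 0, 0.2], [0, 0, -0.012, 0.141, -0.1335, 0, 0.2], [0, 0, -0.012, 0.141, -0.1335, 0, 0.2], [0, 0, -0.012, 0.141, -0.1335, 0, 0.2], [0, 0, -0.012, 0.141, -0.1335, 0, 0.2], [0, 0, 0, 0, 0, 0, 0.2], [0, 0, 0, 0, 0, 0, 0.2]]]'

```text
time_s: 15.6
ee_pos: [650.3, 94.0, 142.1]
ee_rot: [-180.0, 0.0, 0.0]
force: [-0.5, 0.4, -0.1]
gripper_width: 50.4
gripper_force: 15.0
```

```bash
python3 - <<'E'
from h import *
go(651.5,95,26,0)
I,D=optics.grab_frame("top")
measure(I,D,seeds=dict(sl=(347,205,17,'s',29.2)))
measure(I,D,hz=48,seeds=dict(ss=(375,238,12,'s',19.2)))
E
```

```text
turn [-0.0002 -0.0003 -0.0002] shift [ 0.006   0.0052 -0.5805] pos [650.3  94.  142.1] [-180.    0.    0.] q [ 7.2 28.4 84.1  0.  67.5 97.2]
sl [506.1 287.6] 32.8 99 1.2
ss [396.5 208.8] 7.1 70 1.3
```

Lower in stages, with a stop above the small ring's rim.

Request:
send_rows --targets '[[[0, 0, 0, 0.006, 0.005, -0.2, 0.2], [0, 0, 0, 0, 0, -0.12, 0.2], [0, 0, 0, 0, 0, -0.06, 0.2], [0, 0, 0, 0, 0, -0.06, 0.2], [0, 0, 0, 0, 0, -0.05, 0.2], [0, 0, 0, 0, 0, 0, 0.2]]]'

```text
time_s: 16.25
ee_pos: [650.8, 95.7, 43.4]
ee_rot: [180.0, 0.1, 0.1]
force: [-1.1, 0.2, -0.7]
gripper_width: 50.4
gripper_force: 15.0
```

Request:
send_rows --targets '[[[0, 0, 0, 0, 0, -0.04, 0.2], [0, 0, 0, 0, 0, -0.03, 0.2], [0, 0, 0, 0, 0, -0.015, 0.2], [0, 0, 0, 0, 0, 0, 0.2], [0, 0, 0, 0, 0, 0, 0.2]]]'

```text
time_s: 16.75
ee_pos: [651.6, 95.5, 27.3]
ee_rot: [-180.0, -0.0, 0.1]
force: [-0.4, -0.3, -0.4]
gripper_width: 50.4
gripper_force: 15.0
```

Request:
send_rows --targets '[[[0, 0, 0, 0, 0, -0.005, -0.45], [0, 0, 0, 0, 0, 0, -0.45], [0, 0, 0, 0, 0, 0, -0.45], [0, 0, 0, 0, 0, 0.15, -0.45], [0, 0, 0, 0, 0, 0.2, -0.45], [0, 0, 0, 0, 0, 0.2, -0.45], [0, 0, 0, 0, 0, 0.05, -0.45]]]'

```text
time_s: 17.45
ee_pos: [654.3, 95.9, 151.9]
ee_rot: [-179.9, -0.6, 0.1]
force: [0.5, 0.4, 0.0]
gripper_width: 66.2
gripper_force: 0.0
```

Request:
send_rows --targets '[[[0, 0, 0.061, -0.121, 0.16, 0, -0.85], [0, 0, 0.061, -0.121, 0.16, 0, -0.85], [0, 0, 0.061, -0.121, 0.16, 0, -0.85], [0, 0, 0.061, -0.121, 0.16, 0, -0.85], [0, 0, 0.061, -0.121, 0.16, 0, -0.85], [0, 0, 0.061, -0.121, 0.16, 0, -0.85], [0, 0, 0, 0, 0, 0, -0.85], [0, 0, 0, 0, 0, 0, -0.85]]]'

```text
time_s: 18.25
ee_pos: [505.8, 287.9, 145.9]
ee_rot: [180.0, 0.0, 33.1]
force: [-0.1, -0.7, -0.3]
gripper_width: 84.0
gripper_force: 0.0
```

```bash
python3 - <<'E'
from h import *
go(506,287.7,23,32.9)
I,D=save("top","top3"); t=cv2.imread('pics/top3.png')[120:270,320:480]; cv2.imwrite('pics/top3c.png',cv2.resize(t,(640,600),interpolation=cv2.INTER_CUBIC))
E
```

```text
turn [ 0.0004  0.     -0.0024] shift [ 0.0011 -0.0008 -0.6146] pos [505.8 287.9 145.9] [180.    0.   33.1] q [28.5 21.8 94.6 -0.  63.6 85.4]
```

View pics/top3c.png

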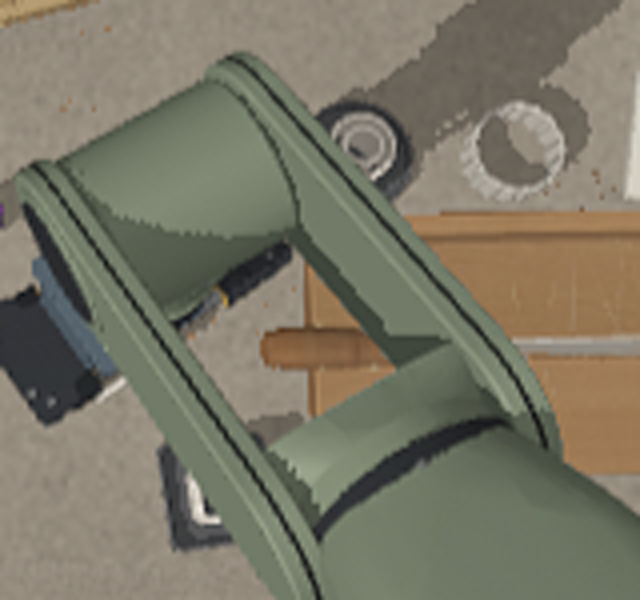

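The medium is nested around the small in the round tin, centred at about crop (366,145). Grasp the large square.

Request:
send_rows --targets '[[[0, 0, 0, 0.001, 0, -0.2, -0.85], [0, 0, 0, 0, 0, -0.2, -0.85], [0, 0, 0, 0, 0, -0.12, -0.85], [0, 0, 0, 0, 0, -0.095, -0.85], [0, 0, 0, 0, 0, 0, 0], [0, 0, 0, 0, 0, 0, 0], [0, 0, 0, 0, 0, 0, 0], [0, 0, 0, 0, 0, 0, 0]]]'

```text
time_s: 19.1
ee_pos: [507.5, 287.7, 24.5]
ee_rot: [180.0, -0.2, 33.0]
force: [0.5, -0.6, 2.0]
gripper_width: 62.0
gripper_force: 15.0
```

Request:
send_rows --targets '[[[0, 0, 0, 0, 0, 0.1, 0], [0, 0, 0, 0, 0, 0.2, 0], [0, 0, 0, 0, 0, 0.2, 0], [0, 0, 0, 0, 0, 0.1, 0], [0, 0, -0.072, -0.1375, -0.0985, 0, 0], [0, 0, -0.072, -0.1375, -0.0985, 0, 0], [0, 0, -0.072, -0.1375, -0.0985, 0, 0], [0, 0, -0.072, -0.1375, -0.0985, 0, 0], [0, 0, 0, 0, 0, 0, 0], [0, 0, 0, 0, 0, 0, 0], [0, 0, 0, 0, 0, 0, 0]]]'

```text
time_s: 20.2
ee_pos: [397.8, 209.5, 144.0]
ee_rot: [-179.9, -0.2, 7.2]
force: [1.2, -0.1, -0.6]
gripper_width: 61.8
gripper_force: 15.0
```

```bash
python3 -c "
from h import *
go(397.3,208.8,66,7.1)"
```

```text
turn [-0.0008  0.0017 -0.0006] shift [-0.0027 -0.0034 -0.3902] pos [397.8 209.5 144. ] [-179.9   -0.2    7.2] q [ 26.3  10.5 111.5  -0.   57.8 109.1]
```

Request:
send_rows --targets '[[[0, 0, 0, -0.002, -0.003, -0.2, 0], [0, 0, 0, 0, 0, -0.12, 0], [0, 0, 0, 0, 0, -0.06, 0], [0, 0, 0, 0, 0, -0.06, 0], [0, 0, 0, 0, 0, -0.05, 0], [0, 0, 0, 0, 0, 0, 0]]]'

```text
time_s: 20.8
ee_pos: [396.0, 208.2, 44.0]
ee_rot: [180.0, 0.1, 7.1]
force: [0.5, -0.5, -0.1]
gripper_width: 62.2
gripper_force: 15.0
```

Request:
send_rows --targets '[[[0, 0, 0, 0, 0, -0.04, 0], [0, 0, 0, 0, 0, -0.03, 0], [0, 0, 0, 0, 0, -0.02, 0], [0, 0, 0, 0, 0, 0, 0], [0, 0, 0, 0, 0, 0, 0]]]'

```text
time_s: 21.3
ee_pos: [396.1, 208.1, 27.3]
ee_rot: [-180.0, -0.0, 7.1]
force: [0.3, -0.4, -0.8]
gripper_width: 61.9
gripper_force: 15.0
```

Request:
send_rows --targets '[[[0, 0, 0, 0, 0, -0.005, -0.75], [0, 0, 0, 0, 0, 0, -0.75], [0, 0, 0, 0, 0, 0, -0.75], [0, 0, 0, 0, 0, 0.15, -0.75], [0, 0, 0, 0, 0, 0.2, -0.75], [0, 0, 0, 0, 0, 0.2, -0.75], [0, 0, 0, 0, 0, 0.05, -0.75]]]'

```text
time_s: 22.0
ee_pos: [398.5, 209.3, 150.4]
ee_rot: [-179.8, -0.5, 7.1]
force: [0.3, 0.3, -0.8]
gripper_width: 79.8
gripper_force: 0.0
```

Request:
send_rows --targets '[[[0, 0, -0.013, 0.2025, -0.007, 0, -0.95], [0, 0, -0.013, 0.2025, -0.007, 0, -0.95], [0, 0, -0.013, 0.2025, -0.007, 0, -0.95], [0, 0, -0.013, 0.2025, -0.007, 0, -0.95], [0, 0, -0.013, 0.2025, -0.007, 0, -0.95], [0, 0, -0.013, 0.2025, -0.007, 0, -0.95], [0, 0, 0, 0, 0, 0, -0.95], [0, 0, 0, 0, 0, 0, -0.95]]]'

```text
time_s: 22.8
ee_pos: [638.6, 199.3, 144.4]
ee_rot: [180.0, 0.2, 0.1]
force: [-0.3, -0.5, -0.1]
gripper_width: 88.9
gripper_force: 0.0
```

```bash
python3 - <<'E'
from h import *
go(638.9,199.6,23,0)
I,D=optics.grab_frame("top")
measure(I,D,hz=48,seeds=dict(rm=(410,156,13,'c',23.2)))
E
```

```text
turn [ 0.0005 -0.002  -0.0007] shift [ 0.0017  0.0014 -0.6072] pos [638.6 199.3 144.4] [1.8e+02 2.0e-01 1.0e-01] q [ 16.3  29.4  82.    0.   68.8 106.3]Traceback (most recent call last):
  File "<stdin>", line 4, in <module>
  File "h.py", line 28, in measure
    q=least_squares(f,[*((X.max(0)+X.min(0))/2),a],loss='soft_l1')
                          ~~~~~^^^
    return umr_maximum(a, axis, None, out, keepdims, initial, where)
ValueError: zero-size array to reduction operation maximum which has no identity
```

Request:
send_rows --targets '[[[0, 0, 0, 0.002, 0.001, -0.2, -0.95], [0, 0, 0, 0, 0, -0.2, -0.95], [0, 0, 0, 0, 0, -0.12, -0.95], [0, 0, 0, 0, 0, -0.095, -0.95], [0, 0, 0, 0, 0, 0, -0.2], [0, 0, 0, 0, 0, 0, -0.2], [0, 0, 0, 0, 0, 0, -0.2], [0, 0, 0, 0, 0, 0, -0.2]]]'

```text
time_s: 23.65
ee_pos: [640.2, 200.3, 25.1]
ee_rot: [-179.9, -0.2, 0.1]
force: [-0.0, 0.9, 2.3]
gripper_width: 66.1
gripper_force: 15.0
```

```bash
python3 - <<'E'
from h import *
I=cv2.imread('pics/top3.png'); h=cv2.cvtColor(I,cv2.COLOR_BGR2GRAY)[140:172,396:426].astype(int)
m=(h>150); v,u=np.nonzero(m); v+=140;u+=396
X=zplane("top",np.c_[u,v],48); c=least_squares(lambda p:np.minimum(abs(np.hypot(*(X-p[:2]).T)-23.2),6),[650,95]); print(c.x,len(u))
m=None
for y in range(140,172): 
    q=u[v==y]; print(y,q.min() if len(q) else '',q.max() if len(q) else '')
E
```

```text
[650.10685579  95.46345028] 34
140  
141  
142  
143  
144  
145  
146  
147  
148  
149 408 412
150 406 414
151 404 404
152 409 412
153 403 417
154 406 406
155 406 418
156 406 418
157 406 418
158  
159 414 414
160 412 417
161 416 416
162 414 415
163 413 414
164 413 413
165  
166 423 423
167 422 423
168  
169  
170  
171
```

Request:
send_rows --targets '[[[0, 0, 0, 0, 0, 0.1, -0.2], [0, 0, 0, 0, 0, 0.2, -0.2], [0, 0, 0, 0, 0, 0.2, -0.2], [0, 0, 0, 0.019, -0.175, 0, -0.2], [0, 0, 0, 0.019, -0.175, 0, -0.2], [0, 0, 0, 0.019, -0.175, 0, -0.2], [0, 0, 0, 0, 0, 0, -0.2], [0, 0, 0, 0, 0, 0, -0.2], [0, 0, 0, 0, 0, 0, -0.2]]]'

```text
time_s: 24.55
ee_pos: [650.9, 95.8, 123.7]
ee_rot: [-180.0, -0.0, 0.1]
force: [-0.7, 0.3, -0.9]
gripper_width: 66.3
gripper_force: 15.0
```

```bash
python3 - <<'E'
from h import *
go(651.4,95.5,26,0)
I,D=save("scene","scene4"); s=cv2.imread('pics/scene4.png')[100:230,260:420]; cv2.imwrite('pics/scene4c.png',cv2.resize(s,(640,520),interpolation=cv2.INTER_CUBIC))
E
```

```text
turn [-0.0004  0.0005 -0.0014] shift [ 0.0025 -0.0013 -0.4883] pos [650.9  95.8 123.7] [-1.8e+02 -0.0e+00  1.0e-01] q [ 7.4 29.3 85.5  0.  65.2 97.2]
```

View pics/scene4c.png

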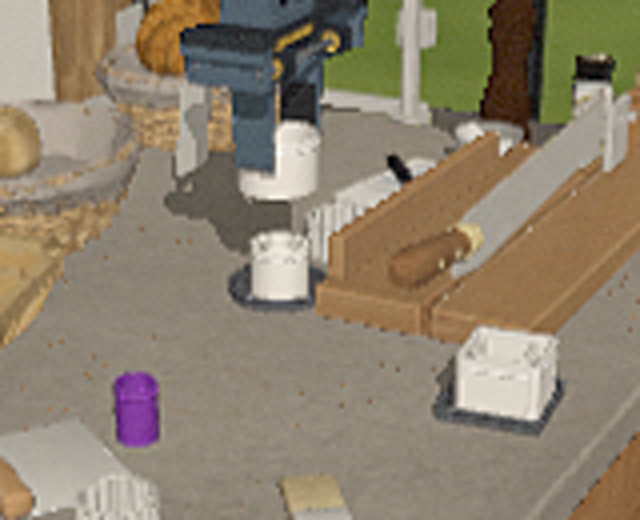

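The held large ring, centred at crop (279,165), sits above the nested medium at (279,265). The squares are nested at (506,375). Lower it.

Request:
send_rows --targets '[[[0, 0, 0, 0.002, -0.001, -0.12, -0.2], [0, 0, 0, 0, 0, -0.12, -0.2], [0, 0, 0, 0, 0, -0.06, -0.2], [0, 0, 0, 0, 0, -0.05, -0.2], [0, 0, 0, 0, 0, -0.04, -0.2], [0, 0, 0, 0, 0, 0, -0.2]]]'

```text
time_s: 25.2
ee_pos: [650.9, 95.0, 44.5]
ee_rot: [180.0, 0.1, 0.1]
force: [-0.1, 0.3, -1.1]
gripper_width: 66.5
gripper_force: 15.0
```

Request:
send_rows --targets '[[[0, 0, 0, 0, 0, -0.04, -0.2], [0, 0, 0, 0, 0, -0.03, -0.2], [0, 0, 0, 0, 0, -0.015, -0.2], [0, 0, 0, 0, 0, 0, -0.2], [0, 0, 0, 0, 0, 0, -0.2]]]'

```text
time_s: 25.7
ee_pos: [651.4, 94.7, 28.3]
ee_rot: [-180.0, -0.0, 0.1]
force: [0.5, 0.9, -0.0]
gripper_width: 66.3
gripper_force: 15.0
```

Release, rise and retreat, then check.

Request:
send_rows --targets '[[[0, 0, 0, 0, 0, -0.005, -0.9], [0, 0, 0, 0, 0, 0, -0.9], [0, 0, 0, 0, 0, 0, -0.9], [0, 0, 0, 0, 0, 0.12, -0.9], [0, 0, 0, 0, 0, 0.2, -0.9], [0, 0, 0, 0, 0, 0.2, -0.9], [0, 0, 0, -0.1, -0.2, 0.2, -0.9], [0, 0, 0, -0.1, -0.2, 0, -0.9], [0, 0, 0, -0.1, -0.2, 0, -0.9], [0, 0, 0, -0.1, -0.2, 0, -0.9], [0, 0, 0, -0.1, -0.2, 0, -0.9], [0, 0, 0, -0.1, -0.2, 0, -0.9]]]'

```text
time_s: 26.9
ee_pos: [533.7, -140.0, 164.9]
ee_rot: [180.0, -0.1, 0.1]
force: [0.9, -1.2, 0.2]
gripper_width: 86.6
gripper_force: 0.0
```

Request:
send_rows --targets '[[[0, 0, 0, -0.05, -0.2, 0, -0.9], [0, 0, 0, -0.05, -0.2, 0, -0.9], [0, 0, 0, -0.05, -0.2, 0, -0.9], [0, 0, 0, 0, 0, 0, -0.9], [0, 0, 0, 0, 0, 0, -0.9]]]'

```text
time_s: 27.4
ee_pos: [504.3, -259.1, 164.6]
ee_rot: [-180.0, -0.0, -0.0]
force: [-0.6, -0.2, -0.1]
gripper_width: 86.7
gripper_force: 0.0
```

```bash
python3 - <<'E'
from h import *
I,D=save("top","top5"); s=save("scene","scene5")
a=cv2.resize(cv2.imread('pics/top5.png')[130:270,340:480],(400,400),interpolation=cv2.INTER_CUBIC)
b=cv2.resize(cv2.imread('pics/scene5.png')[140:240,300:400],(400,400),interpolation=cv2.INTER_CUBIC)
cv2.imwrite('pics/fin.png',np.hstack([a,b])); P=cloud("top",D); h=cv2.cvtColor(I,cv2.COLOR_RGB2HSV)
w=(h[...,2]>190)&(h[...,1]<45)&(P[...,2]>35)
for x,y in((650,95),(396,208)):
    m=w&(np.hypot(P[...,0]-x,P[...,1]-y)<50); Q=P[m]; print(m.sum(),np.percentile(Q[:,2],[5,50,95,99]).round(1),np.linalg.lstsq(np.c_[Q[:,:2]-[x,y],np.ones(len(Q))],Q[:,2],rcond=None)[0].round(3))
measure(I,D,hz=48,seeds=dict(rl=(410,156,16,'c',32.2),sl=(375,239,17,'s',29.2)))
print(env.state()['time_s'])
E
```

```text
144 [41.6 47.8 51.7 53. ] [ 8.0000e-03 -3.2000e-02  4.7606e+01]
142 [42.3 48.5 51.8 52.2] [ 5.0000e-03 -9.0000e-03  4.8046e+01]
rl [650.4  94.7] 80.0 156 9.9
sl [394.9 207.6] 6.2 150 6.5
27.5
```

View pics/fin.png

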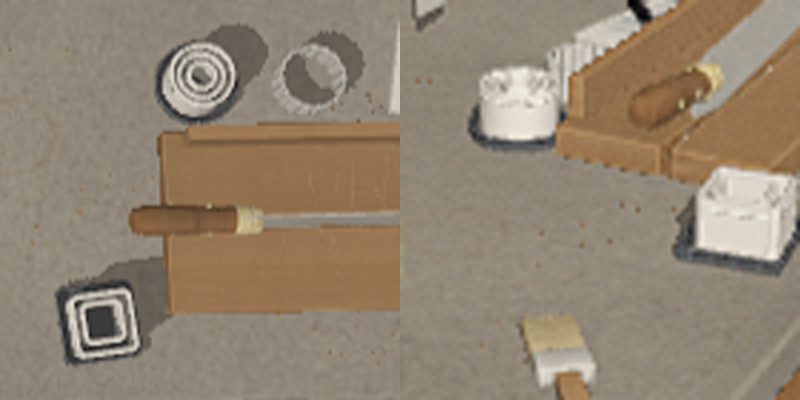

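Both sets are nested, with rims level at about 48 mm: rounds at (200,77) and squares at (99,322) in the left panel. The arm is clear, so I'm handing in.

```bash
python3 -c "
from workcell import env
print(env.job_done())"
```

```text
the job is handed in; nothing more can be done
None
```

I handed the job in at about 27.5 s: in the last pictures the three white rounds are nested in the round tin and the two white squares in the square tin, all standing level, with the arm clear; the judge's verdict was not shown.

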